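# Fold the ratchet display leaf flat

## Robot

A 6-joint arm with a two-finger parallel gripper is mounted at the origin on the work surface. World frame = base frame: x ahead of the robot, y to its left, z up, the work surface at z = 0. Lengths are in m, angles in rad, forces in N, time in s.
With the tool pointing down it reaches from about 0.25 to 0.725 m from the base axis. Payload 4 kg.
Tool frame: the origin (TCP) lies on the centre line of the jaws, within the pads' length; the fingertips stand 14 mm ahead of it and the grasp point (between the pads) lies 5 mm behind it; z points along the fingers, x is the direction in which the jaws open and shut, and the axes are right-handed (so a half turn about z gives the same grasp; the last joint's range is limited). The gripper opens to 85 mm and grips with 20 to 120 N. Pads are 22 mm wide; open, the fingers measure 114 mm over their backs; the gripper's body (76 mm by 85 mm) begins 54 mm behind the grasp point. The pads swing forward as they close: fully open they stand 13 mm farther back than shut.
Start: joints at [-1.219, 0.241, 0.005, 1.335, 0, 1.571], TCP at [0.172, -0.469, 0.245] pointing down, gripper open.
Joint ranges: [-2.72, 2.72], [-1.05, 1.87], [-1.09, 1.28], [-1.99, 2.15], [-1.42, 1.44], [-3.14, 3.14]. Speed limits (rad/s): [2.79, 2.79, 3.14, 3.14, 3.14, 3.14].

## Interface

Orientations are given as a unit quaternion [x, y, z, w].
In Python, from workcell import get_obs, optics, ticket gives the robot as it stands.
- The arm moves only by the shell command python3 -m inch 'ROWS'. ROWS is JSON, a list that holds one entry, the list of rows, each a list of 5 numbers: the finger opening in cm, from 0 to 8.54, then the shift along the tool's x, y, z in cm, then the turn about the tool's z in degrees. In form: [[[fingers, dx, dy, dz, roll], ...]]. A call has exactly 5 rows; each row is the pose to reach, as a shift and turn from the pose measured when the call began, along the tool's axes at that moment; what a row does not reach only later rows make up. A row lasts 1/8 s, in which the tool goes at most 62.5 mm and 10.7 degrees, less where a joint would pass 70% of its speed; a pose out of reach is approached as far as the arm can. A call with a gripper value outside its range is refused whole. The fingers move at their own pace and stop on an object; the grip force is fixed at half the most. Time passes only in rows, so rows that repeat a pose let the fingers close, or fill a call up. It gives the time, the measured TCP pose, the force and the opening at its end, in the units of the state.
- get_obs(): the state, without advancing time (a new reading comes with each control period).
- optics.camera(name): name is "scene" or "top"; returns (picture, depth): 420x560x3 uint8, red, green, blue; 420x560 float32, m along the optical axis (not along the pixel's ray), 0 where there is no reading.
- optics.camera_info(name): a dict with "vfov" (degrees; the focal length in pixels is half the picture's height over the tangent of half this angle, whatever the lens; pixels are square), "cx", "cy" (the principal point, pixels), "R" (3x3) and "t" (3): a world point X has camera coordinates R X + t. Camera axes: x right, y down, z forward; pixel columns grow to the right and rows downward; lengths in m; the calibration is good to about 2 mm. A picture is of the moment at which its call begins. camera_info takes no time and is no camera call.
- ticket.job_done(): hands the job in, once; it reports no verdict.
The state is a dict: "clock": time; "joint_pos": joint angles; "joint_vel": joint speeds; "tau": joint torques, N m; "eef_pos": TCP position; "tool_rot": TCP orientation; "ft_force": force on the tool from outside, world axes, zero at the start; "ft_torque": the same for the moment, N m; "grip_width": finger opening in m.
Only numpy, scipy, OpenCV 4.12 (cv2) and the standard library are available. Lean on these libraries where they do the work, as an engineer would, in place of code of your own. Each camera call takes 0.05 s, during which the arm holds its last target.

## Task

Fold the display stand's tilted leaf flat so that stock can be stacked on it: press the red pawl tab down until its hook is free of the ratchet teeth, then push the leaf down past the teeth until it lies flat on its rest post, and leave it there. Only press and push with the fingertips: do not raise the leaf, and do not move, lift or tip any of the crockery standing around.

Things in the scene. Friction and masses are not known exactly. Their poses are not given: they have to be found in the camera images.
- stand: Display stand fixed to the table: white base board 18 mm thick, x = -170 to 270, y = -90 to 90 mm. Origin on the table under the leaf's hinge; x runs level from the hinge to the leaf's free edge, y is parallel to the hinge, z up. Hinge line 80 mm above the origin, at y = 0 a toothed wheel of 58 mm radius. The rest post with black rubber top (x = 170 to 200 mm, top at 74 mm) carries the flat leaf.
- leaf_push (a point): Point on the leaf's upper (display) face, on its middle line, 195 mm from the hinge and 6 mm out from the plane through the hinge; moves with the leaf. x points to the free edge, z is the face's normal. The leaf is a pale wooden board 120 mm wide, 12 mm thick, 68 to 223 mm from the hinge, with a white lip at the hinge end and a blue round rail (14 mm) as free edge 225 mm from the hinge.
- pawl_tab (a point): Centre of the top face of the pawl's red tab (36 x 40 mm, 8 mm thick): stand x = -138 mm, 144 mm above the table when engaged; moves with the pawl, a dark steel rocker on a pin at stand x = -78 mm, 130 mm above the table. Its hook, on the far side of the pin, drops between the wheel's teeth from above.
- leaf (a joint): Tilt of the leaf above level, rad: 0 = flat on the rest post; starts between 0.81 and 0.97. The hinge is stiff: the leaf stays where it is left and needs about 3 to 6 N near its free edge to go down. While the pawl is engaged, a tooth stops it after at most 0.16 rad of downward play.
- pawl (a joint): Tilt of the pawl, rad: 0 = hook down between the teeth (start); grows as the red tab is pressed down; hook clear of the teeth from 0.13; stop at 0.35 (tab about 20 mm lower). Takes about 4 to 5 N on the tab; stiff on its pin, so it stays where it is left and the tab need not be held.
- eggcup: White egg cup, 40 mm across and 55 mm tall, standing on the stand's base board beside the pawl; only a bystander. Origin at the centre of its underside.
- mug: Blue mug, 80 mm across, 85 mm tall, on the table; only a bystander. Origin at the centre of its underside.
- creamer: Small steel cream cup, 64 mm across, 75 mm tall, on the table; only a bystander. Origin at the centre of its underside.
- bowl: White bowl, 110 mm across, 48 mm tall, on the table; only a bystander. Origin at the centre of its underside.
- saucer: Brown-red saucer, 130 mm across, 18 mm tall, on the table; only a bystander. Origin at the centre of its underside.
- cup: White cup, 76 mm across, 60 mm tall, on the table beyond the leaf's free edge; only a bystander. Origin at the centre of its underside.
- jar: White jar with a wooden lid, 68 mm across, 90 mm tall, on the table behind the pawl's tab; only a bystander. Origin at the centre of its underside.

How it is judged:
By the outcome, as a careful person would: the job done as asked, in the order asked, and still so for the second after the job is handed in, with the robot touching nothing.
It also fails if it takes over 40 s, if anything falls off the work surface, if the arm or the gripper's body presses on something with over 40 N, if the wrist force passes 120 N, or if a joint passes its speed limit or range.

## Working session

There is one attempt and no reset: what is moved stays moved. The work goes in short steps, Python scripts to look and compute and a shell command to move; the robot and the scene stay as the last step left them, time stands still between calls to the robot, and variables do not carry over. Pictures are saved under pics/ and viewed, and the job is handed in when it is done.

```bash
mkdir -p pics; ls; python3 - <<'E'
from workcell import get_obs, optics
import cv2,numpy as np
o=get_obs();print({k:np.round(v,3).tolist() for k,v in o.items()})
for n in("scene","top"):
    p,d=optics.camera(n);cv2.imwrite(f"pics/{n}0.png",p[:,:,::-1]);np.save(f"pics/{n}0.npy",d)
    i=optics.camera_info(n);print(n,{k:np.round(v,4).tolist() if not isinstance(v,str) else v for k,v in i.items()})
E
```

```text
pics
{'clock': 0.0, 'joint_pos': [-1.219, 0.241, 0.004, 1.335, 0.0, 1.571], 'joint_vel': [0.001, 0.0, -0.001, 0.0, -0.001, -0.001], 'tau': [-0.0, -37.231, 25.241, 0.017, -0.0, 0.0], 'eef_pos': [0.172, -0.469, 0.244], 'tool_rot': [0.82, -0.572, -0.001, -0.001], 'ft_force': [-0.204, -0.192, -0.458], 'ft_torque': [0.015, -0.008, 0.029], 'grip_width': 0.085}
scene {'vfov': 42.4436, 'cx': 274.6434, 'cy': 208.9328, 'R': [[-0.7155, 0.6985, 0.0117], [0.4517, 0.4753, -0.7551], [-0.5329, -0.535, -0.6556]], 't': [0.3974, -0.2009, 1.6984]}
top {'vfov': 45.5509, 'cx': 276.5841, 'cy': 201.9438, 'R': [[0.0016, -1.0, -0.0051], [-0.9911, -0.0009, -0.1327], [0.1327, 0.0053, -0.9911]], 't': [0.0476, 0.5943, 1.0619]}
```

View pics/scene0.png

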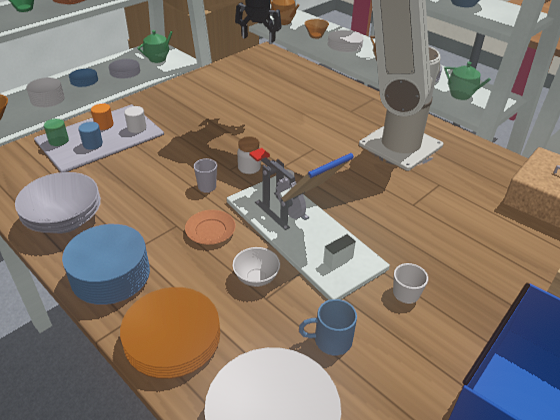

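View pics/top0.png

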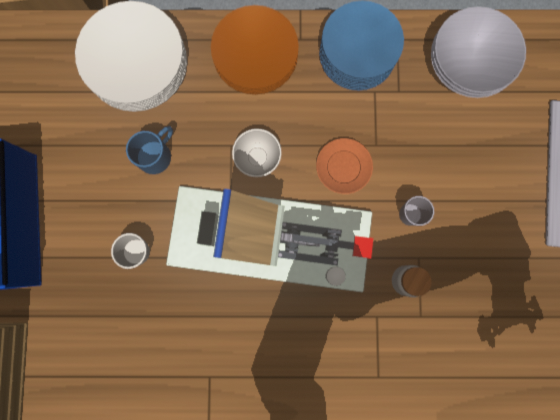

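The top view shows the red tab at about (364,247), the blue rail from (228,192) to (217,257), the egg cup at (336,275), the jar at (412,281) and the rest post at (207,228). Next I'll measure these.

```bash
cat > h.py <<'E'
import numpy as np,cv2
from workcell import get_obs, optics
def cam(n):
    i=optics.camera_info(n);return 210/np.tan(np.radians(i['vfov']/2)),i['cx'],i['cy'],np.array(i['R']),np.array(i['t'])
def pts(n,d):
    f,cx,cy,R,t=cam(n);v,u=np.mgrid[:420,:560]
    C=np.stack([(u-cx)*d/f,(v-cy)*d/f,d],-1);return (C-t)@R
def ray(n,u,v,z):
    f,cx,cy,R,t=cam(n);r=np.array([(u-cx)/f,(v-cy)/f,1])@R;c=-t@R
    return c+r*(z-c[2])/r[2]
def masks(p):
    h=cv2.cvtColor(p,cv2.COLOR_RGB2HSV);H,S,V=[h[...,k].astype(int) for k in range(3)]
    return ((H<5)|(H>174))&(S>200)&(V>110),(H>105)&(H<125)&(S>170)&(V>60)
E
cat > m.py <<'E'
from h import *
import sys
tag=sys.argv[1]
for n in("scene","top"):
    p,d=optics.camera(n);cv2.imwrite(f"pics/{n}{tag}.png",p[:,:,::-1])
    W=pts(n,d);r,b=masks(p)
    win=np.zeros_like(r)
    if n=="scene": win[130:300,220:370]=1
    else: win[150:300,180:400]=1
    for nm,m in(("red",r&win),("blue",b&win)):
        v,u=np.nonzero(m)
        if len(u)<5: print(n,nm,len(u));continue
        P=W[m&(d>0)];c,(w,hh),a=cv2.minAreaRect(np.c_[u,v].astype(np.float32))
        print(n,nm,len(u),"rect",np.round(c,1),round(w,1),round(hh,1),round(a,1),"med",np.round(np.median(P,0),4),"min",np.round(np.percentile(P,3,axis=0),4),"max",np.round(np.percentile(P,97,axis=0),4))
E
python3 m.py 1
python3 - <<'E'
from h import *
p=cv2.imread("pics/top0.png")[:,:,::-1];d=np.load("pics/top0.npy");W=pts("top",d)
# board by depth height 18mm & bright
m=((W[...,2]>.010)&(W[...,2]<.026)&(p.min(2)>100)).astype(np.uint8);m[:180]=0;m[300:]=0;m[:,:160]=0;m[:,380:]=0
v,u=np.nonzero(m);rc=cv2.minAreaRect(np.c_[u,v].astype(np.float32));print(rc)
B=np.array([ray("top",a,b,.018) for a,b in cv2.boxPoints(rc)]);print(B.round(4),B.mean(0))
for nm,(u,v,z) in dict(eggtop=(336,275,.073),jar=(416,280,.09),cup=(129,250,.06),bowl=(257,153,.048),creamer=(419,211,.075),mug=(146,149,.085)).items(): print(nm,ray("top",u,v,z).round(4),W[v,u].round(3))
# height map crop
E
```

```text
scene red 1
scene blue 38 rect [330.2 162.7] 2.9 46.2 69.1 med [0.528  0.1427 0.2721] min [0.4725 0.1343 0.2699] max [0.5867 0.1535 0.2745]
top red 1
top blue 0
((269.307861328125, 237.94105529785156), (198.44383239746094, 80.55377960205078), 7.594643592834473)
[[ 0.4567  0.2937  0.018 ]
 [ 0.6358  0.2751  0.018 ]
 [ 0.5766 -0.1674  0.018 ]
 [ 0.4004 -0.1398  0.018 ]] [0.51735544 0.06539632 0.018     ]
eggtop [ 0.4356 -0.0764  0.073 ] [ 0.436 -0.077  0.07 ]
jar [ 0.4259 -0.2387  0.09  ] [ 0.426 -0.239  0.087]
cup [0.4876 0.3635 0.06  ] [0.49  0.38  0.005]
bowl [0.7025 0.0919 0.048 ] [0.713 0.094 0.004]
creamer [ 0.5704 -0.2542  0.075 ] [ 0.579 -0.274  0.004]
mug [0.7025 0.3283 0.085 ] [0.722 0.351 0.003]
```

```bash
python3 - <<'E'
from h import *
print(ray("top",364,247,.144).round(4))
for n,pp in(("top",[(364,247),(222,224),(228,195),(217,255)]),("scene",[(258,155),(330,163)])):
    p=cv2.imread(f"pics/{n}0.png");h=cv2.cvtColor(p,cv2.COLOR_BGR2HSV)
    W=pts(n,np.load(f"pics/{n}0.npy"))
    for u,v in pp: print(n,u,v,h[v,u],W[v,u].round(4))
p=cv2.imread("pics/top0.png");cv2.imwrite("pics/tc.png",cv2.resize(p[170:310,150:390],None,fx=3.3,fy=3.3,interpolation=2))
p=cv2.imread("pics/scene0.png");cv2.imwrite("pics/sc.png",cv2.resize(p[120:310,210:400],None,fx=3.1,fy=3.1,interpolation=2))
E
```

```text
[ 0.491  -0.1243  0.144 ]
top 364 247 [  2 200 212] [ 0.491  -0.1244  0.1432]
top 222 224 [112 160 177] [0.5247 0.1413 0.2714]
top 228 195 [112 160 156] [0.5755 0.1318 0.2701]
top 217 255 [112 159 178] [0.4714 0.1487 0.2738]
scene 258 155 [  2 188 204] [ 0.5029 -0.1178  0.1452]
scene 330 163 [110 174 199] [0.5293 0.1395 0.2694]
```

View pics/tc.png

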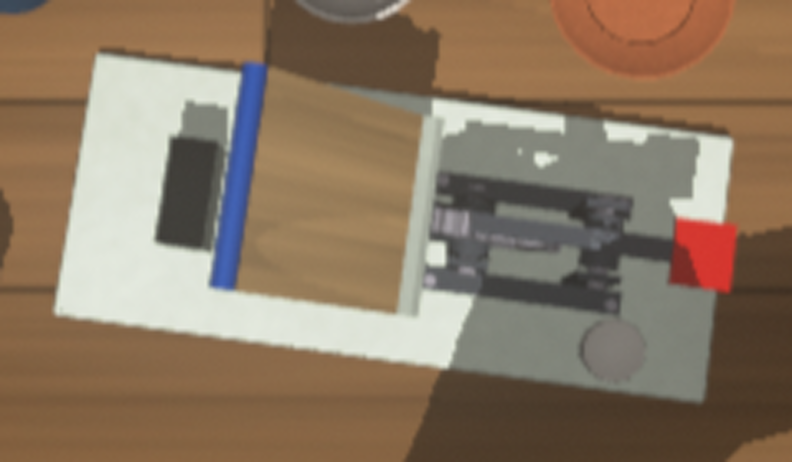

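View pics/sc.png

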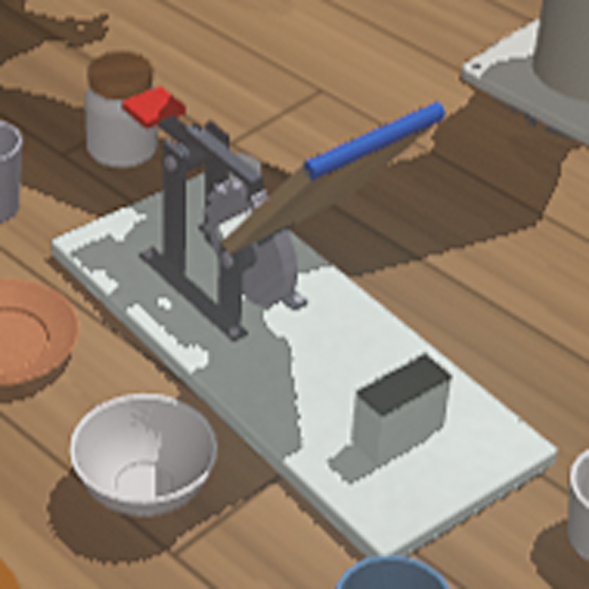

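Stand fit: its origin is at about (0.511, 0.016) and its x axis at about (0.131, 0.991). The tab is at (0.491, -0.124, 0.144) and the leaf is at about 0.96 rad. I'll approach the tab with the fingers closed, turned so the tool lines up with the stand.

```bash
python3 -m inch '[[[0,-2.7,-5.2,0,-10],[0,-5.4,-10.4,0,-20],[0,-8.1,-15.6,0,-30],[0,-10.8,-20.8,0,-40],[0,-13.5,-26,0,-50]]]'
cat > go.py <<'E'
# usage: go.py x y z : shift in tool axes (cm) to a world TCP target, plus yaw error to stand
from h import *;import sys
from scipy.spatial.transform import Rotation as Ro
o=get_obs();R=Ro.from_quat(o['tool_rot']).as_matrix();t=np.array(list(map(float,sys.argv[1:4])))
print("tcp",np.round(o['eef_pos'],4),"F",np.round(o['ft_force'],2),"t",o['clock'],"w",o['grip_width'],"j",np.round(o['joint_pos'],2))
print("shift cm",np.round((t-o['eef_pos'])@R*100,2),"roll deg",round(np.degrees(np.arctan2(R[1,0],R[0,0]))+7.6,2))
E
python3 go.py .491 -.124 .19
```

```text
clock: 0.82
eef_pos: [0.3707, -0.2512, 0.245]
tool_rot: [0.986, -0.17, -0.0, -0.0]
ft_force: [0.7, -0.6, -0.2]
grip_width: 0.0
tcp [ 0.3707 -0.2512  0.245 ] F [ 0.69 -0.6  -0.17] t 0.825 w 3.097691768539985e-05 j [-0.6   0.14 -0.12  1.31  0.    1.32]
shift cm [  7.09 -16.01   5.51] roll deg -11.93
```

```bash
python3 -m inch '[[[0,2.4,-5.3,0,-6],[0,4.8,-10.7,0,-12],[0,7.1,-16,0,-12],[0,7.1,-16,3,-12],[0,7.1,-16,5.5,-12]]]'
python3 go.py .491 -.124 .162; python3 m.py 2; python3 - <<'E'
import cv2,numpy as np
a=cv2.imread("pics/top2.png")[150:310,240:440];b=cv2.imread("pics/scene2.png")[70:230,200:400]
cv2.imwrite("pics/c2.png",cv2.resize(np.hstack([a,b]),None,fx=2,fy=2))
E
```

```text
clock: 1.45
eef_pos: [0.4915, -0.1229, 0.1889]
tool_rot: [0.998, -0.064, -0.0, -0.0]
ft_force: [-0.5, -0.4, 0.4]
grip_width: 0.0002
tcp [ 0.4915 -0.1229  0.1889] F [-0.54 -0.38  0.37] t 1.45 w 0.0001817184840058776 j [-0.25  0.29 -0.08  1.2   0.    1.45]
shift cm [-0.03  0.11  2.69] roll deg 0.21
scene red 0
scene blue 29 rect [330.2 162.8] 1.9 46.2 67.9 med [0.5382 0.141  0.2723] min [0.4911 0.1344 0.2704] max [0.5878 0.1486 0.2748]
top red 0
top blue 0
```

View pics/c2.png

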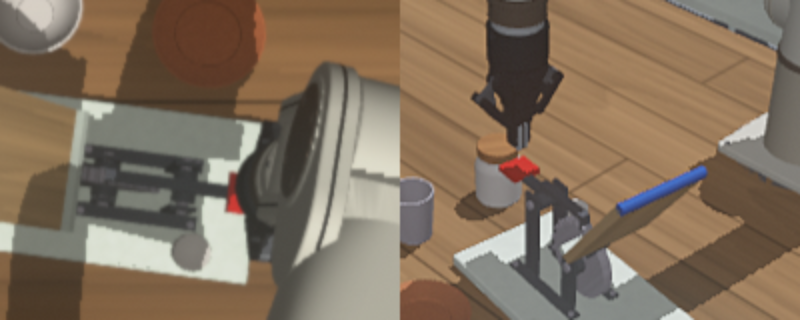

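The closed fingertips are directly above the red tab, at about (517,145) over (519,168) in the crop. Now I'll press gently.

```bash
python3 -m inch '[[[0,0,0.1,1.5,0],[0,0,0.1,2.4,0],[0,0,0.1,2.8,0],[0,0,0.1,3.2,0],[0,0,0.1,3.6,0]]]'; python3 go.py .491 -.124 .142
```

```text
clock: 2.17
eef_pos: [0.4886, -0.1253, 0.1518]
tool_rot: [0.998, -0.066, -0.003, 0.0]
ft_force: [-3.2, -2.8, 5.2]
grip_width: -0.0
tcp [ 0.4886 -0.1253  0.1518] F [-3.15 -2.8   5.16] t 2.175 w -4.608291439666033e-05 j [-0.25  0.31 -0.15  1.12 -0.    1.45]
shift cm [ 0.23 -0.16  0.98] roll deg 0.07
```

```bash
python3 -m inch '[[[0,0.1,-0.1,0.3,0],[0,0.1,-0.1,0.6,0],[0,0.1,-0.1,0.9,0],[0,0.1,-0.1,1.1,0],[0,0.1,-0.1,1.1,0]]]'; python3 go.py .491 -.124 .142
```

```text
clock: 2.8
eef_pos: [0.4898, -0.1247, 0.1407]
tool_rot: [0.998, -0.066, -0.003, 0.001]
ft_force: [-1.9, -3.5, 2.5]
grip_width: 0.0005
tcp [ 0.4898 -0.1247  0.1407] F [-1.95 -3.46  2.49] t 2.8 w 0.0004614652952995326 j [-0.25  0.33 -0.16  1.09 -0.    1.45]
shift cm [ 0.11 -0.09 -0.13] roll deg 0.06
```

```bash
python3 -m inch '[[[0,0,0,-2,0],[0,0,0,-6,0],[0,0,0,-11,0],[0,0,0,-17,0],[0,0,0,-20,0]]]'; python3 go.py .524 .13 .34; python3 m.py 3; python3 - <<'E'
import cv2,numpy as np
from h import *
p=cv2.imread("pics/scene3.png");b=p[70:270,200:400]
a=cv2.imread("pics/scene0.png")[70:270,200:400]
cv2.imwrite("pics/c3.png",cv2.resize(np.hstack([a,b]),None,fx=2,fy=2))
W=pts("scene",optics.camera("scene")[1])
h=cv2.cvtColor(p,cv2.COLOR_BGR2HSV);m=((h[...,0]<6)|(h[...,0]>174))&(h[...,1]>165)&(h[...,2]>90);m[:130]=0;m[190:]=0;m[:,:235]=0;m[:,290:]=0
P=W[m];print(len(P),np.median(P,0),P.min(0),P.max(0))
E
```

```text
clock: 3.42
eef_pos: [0.4926, -0.1236, 0.3441]
tool_rot: [0.998, -0.065, 0.0, -0.0]
ft_force: [0.6, -0.7, 0.0]
grip_width: 0.0002
tcp [ 0.4926 -0.1236  0.3441] F [ 0.57 -0.7   0.04] t 3.425 w 0.00021081948439056355 j [-0.25  0.24  0.26  1.59  0.    1.46]
shift cm [ -0.19 -25.55   0.42] roll deg 0.11
scene red 0
scene blue 28 rect [330.2 162.7] 2.1 46.2 68.0 med [0.5288 0.1409 0.2725] min [0.4732 0.1344 0.2699] max [0.5898 0.1508 0.275 ]
top red 0
top blue 0
95 [ 0.49921434 -0.1165838   0.12699425] [ 0.47465562 -0.13923956  0.1184757 ] [ 0.5168214 -0.1035     0.1349257]
```

View pics/c3.png

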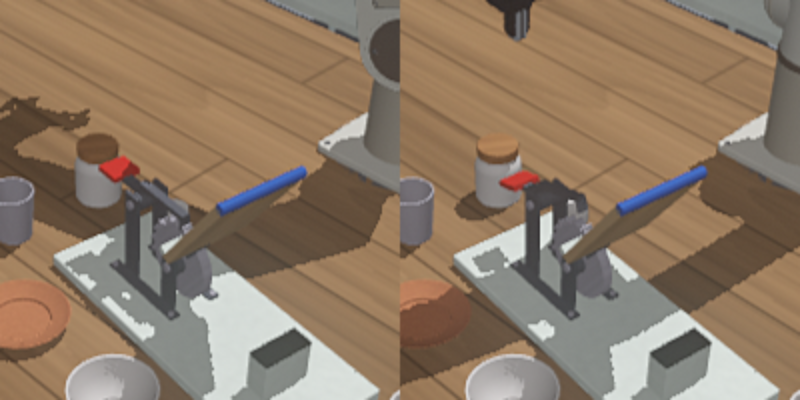

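The tab dropped about 17 mm (red at z≈0.127), so the pawl is at about 0.29 rad and clear, and the leaf hasn't moved. Next I'll work out the arc for the push.

```bash
python3 - <<'E'
from h import *
from scipy.spatial.transform import Rotation as Ro
o=get_obs();R=Ro.from_quat(o['tool_rot']).as_matrix();O=np.array([.508,.014])
# entries: start pose then theta waypoints; as shifts relative to start (above leaf)
def tcp(th,lift=0,r=.2):
    X=r*np.cos(th)-.006*np.sin(th);Z=.08+r*np.sin(th)+.006*np.cos(th);s=X-.011
    return np.r_[O+s*np.array([.131,.991]),Z+.014+lift]
s=tcp(.96,.04);print("to start",s.round(4),((s-o['eef_pos'])@R*100).round(2))
for th in np.arange(.96,-.03,-.06): print(round(th,2),tcp(th).round(4),((tcp(th)-s)@R*100).round(2))
E
```

```text
to start [0.5209 0.1119 0.3013] [ -0.25 -23.75   4.08]
0.96 [0.5209 0.1119 0.2613] [ 0. -0.  4.]
0.9 [0.5222 0.1216 0.2544] [ 0.01 -0.98  4.69]
0.84 [0.5235 0.131  0.2469] [ 0.01 -1.92  5.43]
0.78 [0.5246 0.1398 0.2389] [ 0.01 -2.82  6.24]
0.72 [0.5257 0.1482 0.2304] [ 0.01 -3.66  7.09]
0.66 [0.5268 0.156  0.2214] [ 0.01 -4.45  7.99]
0.6 [0.5277 0.1633 0.2119] [ 0.01 -5.19  8.94]
0.54 [0.5286 0.17   0.202 ] [ 0.01 -5.87  9.93]
0.48 [0.5294 0.1762 0.1917] [ 1.000e-02 -6.480e+00  1.096e+01]
0.42 [0.5302 0.1816 0.181 ] [ 0.02 -7.04 12.02]
0.36 [0.5308 0.1865 0.1701] [ 0.02 -7.53 13.12]
0.3 [0.5314 0.1907 0.1588] [ 0.02 -7.95 14.24]
0.24 [0.5318 0.1942 0.1474] [ 0.02 -8.3  15.39]
0.18 [0.5322 0.197  0.1357] [ 0.02 -8.59 16.56]
0.12 [0.5325 0.1992 0.1239] [ 0.02 -8.8  17.74]
0.06 [0.5327 0.2006 0.112 ] [ 0.02 -8.95 18.93]
-0.0 [0.5328 0.2013 0.1   ] [ 2.000e-02 -9.020e+00  2.013e+01]
```

```bash
python3 -m inch '[[[0,0,-6,0,0],[0,-0.1,-12,0,0],[0,-0.2,-18,1,0],[0,-0.2,-22,2.5,0],[0,-0.2,-23.8,4,0]]]' && python3 go.py .5209 .1119 .2613
```

```text
clock: 4.2
eef_pos: [0.5208, 0.1149, 0.2993]
tool_rot: [0.998, -0.064, -0.002, -0.0]
ft_force: [-0.6, -0.3, -0.1]
grip_width: -0.0003
tcp [0.5208 0.1149 0.2993] F [-0.61 -0.29 -0.11] t 4.2 w -0.0002983905328364922 j [0.22 0.3  0.22 1.5  0.   1.91]
shift cm [0.07 0.3  3.8 ] roll deg 0.29
```

```bash
python3 -m inch '[[[0,0,0.3,2,0],[0,0,0.3,3.3,0],[0,0,-0.2,4.2,0],[0,0,-0.9,4.9,0],[0,0,-1.6,5.5,0]]]' && python3 go.py .5246 .1398 .2389; python3 m.py 4;  python3 - <<'E'
import cv2
cv2.imwrite("pics/c4.png",cv2.resize(cv2.imread("pics/scene4.png")[70:270,200:400],None,fx=3,fy=3))
E
```

```text
clock: 4.82
eef_pos: [0.5227, 0.1309, 0.2447]
tool_rot: [0.998, -0.064, -0.002, -0.0]
ft_force: [-3.0, -2.5, 3.3]
grip_width: -0.0002
tcp [0.5227 0.1309 0.2447] F [-2.98 -2.46  3.3 ] t 4.825 w -0.00023287010099296124 j [0.24 0.32 0.11 1.37 0.   1.94]
shift cm [ 0.08 -0.91  0.58] roll deg 0.25
scene red 0
scene blue 32 rect [343.8 171.6] 4.7 30.5 64.8 med [0.509  0.1663 0.2563] min [0.4727 0.1594 0.2498] max [0.5479 0.1753 0.2594]
top red 0
top blue 0
```

View pics/c4.png

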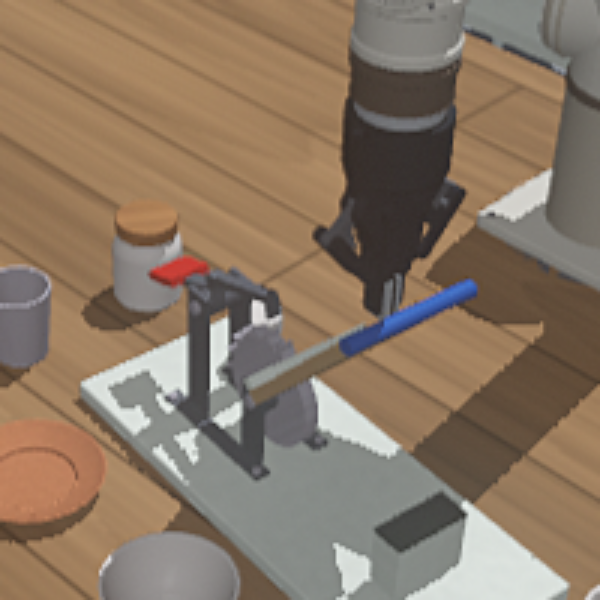

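The fingertips are on the leaf just inside the rail, which has come down about 20 mm. Pawl is still released. I'll continue along the arc.

```bash
python3 -m inch '[[[0,0,-1.2,1,0],[0,0,-2.2,2.1,0],[0,0,-3.1,3.2,0],[0,0,-3.9,4.4,0],[0,0,-4.6,5.6,0]]]' && python3 go.py .5308 .1865 .1701
```

```text
clock: 5.55
eef_pos: [0.5292, 0.1781, 0.1875]
tool_rot: [0.998, -0.063, -0.001, -0.001]
ft_force: [3.0, -4.0, 3.5]
grip_width: 0.0
tcp [0.5292 0.1781 0.1875] F [ 2.99 -4.03  3.47] t 5.55 w 2.1384805463891054e-05 j [0.32 0.39 0.06 1.24 0.   2.02]
shift cm [ 0.06 -0.86  1.74] roll deg 0.34
```

```bash
python3 -m inch '[[[0,0,-0.7,1.3,0],[0,0,-1.2,2.6,0],[0,0,-1.5,3.9,0],[0,0,-1.8,5.2,0],[0,0,-2,6.5,0]]]' && python3 go.py .5328 .2013 .099
```

```text
clock: 6.18
eef_pos: [0.5318, 0.1992, 0.122]
tool_rot: [0.998, -0.063, -0.001, -0.002]
ft_force: [1.7, 1.9, 4.5]
grip_width: 0.0002
tcp [0.5318 0.1992 0.122 ] F [1.72 1.87 4.5 ] t 6.175 w 0.00019586698000442285 j [ 0.36  0.45 -0.02  1.1   0.    2.05]
shift cm [ 0.08 -0.21  2.3 ] roll deg 0.38
```

```bash
python3 -m inch '[[[0,0,-0.1,0.8,0],[0,0,-0.2,1.5,0],[0,0,-0.2,2.1,0],[0,0,-0.2,2.4,0],[0,0,-0.2,2.4,0]]]' && python3 go.py .5328 .2013 .099
```

```text
clock: 6.8
eef_pos: [0.5319, 0.2011, 0.0999]
tool_rot: [0.998, -0.063, -0.001, -0.002]
ft_force: [-2.5, -1.5, 12.9]
grip_width: -0.0001
tcp [0.5319 0.2011 0.0999] F [-2.53 -1.53 12.87] t 6.8 w -6.802220638207512e-05 j [ 0.36  0.47 -0.05  1.05  0.    2.06]
shift cm [ 0.08 -0.03  0.09] roll deg 0.37
```

The force has climbed to 13 N at the expected flat height, so the leaf seems to be on its post. I'll press once more to confirm, then retreat.

```bash
python3 -m inch '[[[0,0,0,0.3,0],[0,0,0,0.4,0],[0,0,0,0.5,0],[0,0,0,0.5,0],[0,0,0,0.5,0]]]' && python3 -m inch '[[[0,0,0,-1,0],[0,0,0,-4,0],[0,0,0,-9,0],[0,0,0,-15,0],[0,0,0,-20,0]]]' && python3 go.py .40 -.10 .30
```

```text
clock: 7.42
eef_pos: [0.532, 0.2011, 0.0997]
tool_rot: [0.998, -0.063, 0.001, -0.003]
ft_force: [-8.0, -3.1, 28.5]
grip_width: 0.0002
clock: 8.05
eef_pos: [0.531, 0.1998, 0.3011]
tool_rot: [0.998, -0.063, 0.0, -0.002]
ft_force: [0.6, 0.4, 0.5]
grip_width: -0.0001
tcp [0.531  0.1998 0.3011] F [0.63 0.38 0.49] t 8.05 w -5.3569772750017785e-05 j [0.36 0.36 0.32 1.52 0.   2.05]
shift cm [-9.21 31.39 -0.05] roll deg 0.35
```

```bash
python3 -m inch '[[[0,-4,0,0,0],[0,-8,0,0,0],[0,-13,0,0,0],[0,-18,0,0,0],[0,-20,0,0,0]]]' && python3 -m inch '[[[0,0,0,0,0],[0,0,0,0,0],[0,0,0,0,0],[0,0,0,0,0],[0,0,0,0,0]]]'; python3 - <<'E'
from h import *
for n in("scene","top"):
    p,d=optics.camera(n);cv2.imwrite(f"pics/{n}9.png",p[:,:,::-1])
    W=pts(n,d);O=np.array([.508,.014,0]);s=(W-O)@np.array([.131,.991,0]);y=(W-O)@np.array([-.991,.131,0])
    for a in(.10,.13,.16,.19,.21,.225):
        m=(abs(s-a)<.006)&(abs(y)<.05)&(W[...,2]>.05)&(W[...,2]<.3)&(d>0);print(n,a,m.sum(),np.median(W[m][:,2]).round(4) if m.sum() else None)
a=cv2.imread("pics/scene9.png")[110:330,170:440];b=cv2.imread("pics/top9.png")[120:320,110:450]
cv2.imwrite("pics/c9.png",np.vstack([cv2.resize(a,(540,300)) if 0 else cv2.resize(a,(368,300)),cv2.resize(b,(368,216))]))
p0=cv2.imread("pics/scene0.png")[110:330,170:440];cv2.imwrite("pics/c9s.png",cv2.resize(np.hstack([p0,a]),None,fx=1.45,fy=1.45))
p0=cv2.imread("pics/top0.png")[110:330,100:450];cv2.imwrite("pics/c9t.png",cv2.resize(np.vstack([p0,cv2.imread("pics/top9.png")[110:330,100:450]]),None,fx=1.35,fy=1.35))
E
```

```text
clock: 8.68
eef_pos: [0.3299, 0.2246, 0.3005]
tool_rot: [0.998, -0.062, -0.001, -0.002]
ft_force: [1.0, 0.0, -0.3]
grip_width: -0.0002
clock: 9.3
eef_pos: [0.3303, 0.2245, 0.3003]
tool_rot: [0.998, -0.063, -0.001, -0.002]
ft_force: [0.3, -0.4, -0.5]
grip_width: 0.0002
scene 0.1 135 0.087
scene 0.13 144 0.0873
scene 0.16 148 0.0868
scene 0.19 153 0.0869
scene 0.21 157 0.0869
scene 0.225 201 0.0865
top 0.1 274 0.086
top 0.13 271 0.086
top 0.16 273 0.0862
top 0.19 271 0.0863
top 0.21 269 0.086
top 0.225 269 0.0863
```

View pics/c9s.png

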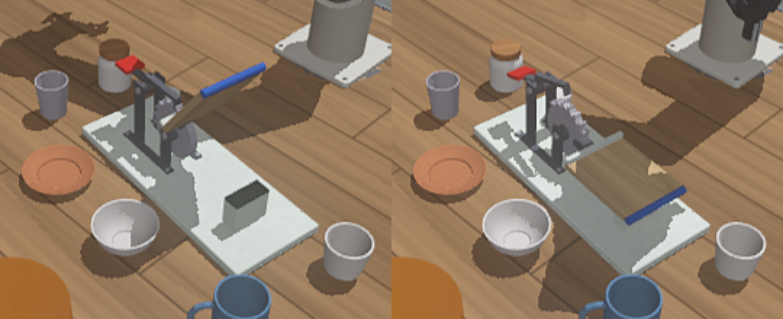

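View pics/c9t.png

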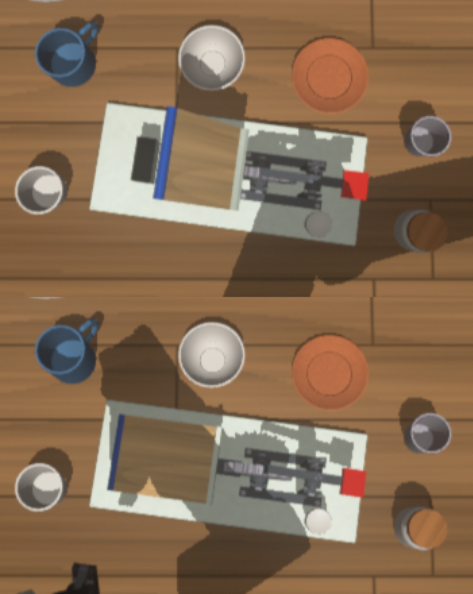

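The leaf reads level at z≈0.086 along its whole length in both views. The tab is still down, the crockery is where it was, and the arm is clear.

```bash
python3 -c "
from workcell import ticket;print(ticket.job_done())"
```

```text
the job is handed in; nothing more can be done
None
```

The leaf now lies flat on its rest post, and I handed the job in at about 9.4 s of the 40 s allowed.

- **Pawl:** I pressed the red tab down about 17 mm with the closed fingertips. That puts the pawl at roughly 0.29 rad, and the hook is free from 0.13. The tab stayed down after I let go.
- **Leaf:** I pushed it down along its arc. The force stayed at about 6 N or less on the way and rose to about 13 N, then 28 N, once it reached the post. I then lifted clear.

**Last checks:**
- The depth readings put the leaf's upper face at 86–87 mm in both cameras, level from 100 to 225 mm from the hinge. A flat leaf should read 86 mm.
- The crockery looks unmoved when the before and after pictures are compared by eye; I did not measure it.
- The arm was clear of everything, with about zero wrist force.

My automatic colour masks for the red tab and blue rail picked up little or nothing. I used hand-picked pixels, depth and looser masks instead. No check disagreed with the result.

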